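# Hook the desk tray into the slotted post and press it home

### The arm

A 7-joint arm with a two-finger parallel gripper is mounted at the origin on a cart in front of the work surface, level with it; the furniture and walls round the work are solid. World frame = base frame: x ahead of the robot, y to its left, z up, the work surface at z = 0. Lengths are in m, angles in rad, forces in N, time in s.
With the tool pointing down it reaches from about 0.35 to 0.9 m from the base axis. Payload 8.1 kg.
Tool frame: the origin (TCP) lies at the very end of the fingers, on their centre line; the grasp point (between the pads) lies 19 mm behind it; z points along the fingers, y is the line along which they close (so a half turn about z gives the same grasp; the last joint's range is limited). The gripper opens to 92 mm and grips with 3 to 60 N. Pads are 19 mm wide; open, the fingers measure 130 mm over their backs; the gripper's body (75 mm by 190 mm) begins 47 mm behind the grasp point.
Start: joints at [-1.289, 0.434, 0.025, 1.573, -0.012, 1.134, -0.075], TCP at [0.235, 0.579, 0.227] pointing down, gripper open.
Joint ranges: [-2.62, 2.62], [-0.44, 2.09], [-1.27, 1.32], [0.08, 2.57], [-1.32, 4.46], [0.12, 2], [-2.74, 2.74]. Speed limits (rad/s): [2.22, 2.22, 3.01, 3.01, 3.14, 3.14, 3.14].

### API

Orientations are given as a rotation vector (axis times angle).
In Python, from cell import arm gives the robot as it stands.
- The arm moves only by the shell command python3 -m pendant 'ROWS' [FORCE]. ROWS is a JSON object of lists of equal length, an entry for each row: "slide": the shift along the tool's x, y, z in units of 0.3 m (1.0 is 0.3 m), a list of three; "dr": the turn, a rotation vector about the tool's x, y, z in units of 0.12 rad (1.0 is 0.12 rad), a list of three; "claw": the opening, from 0 (shut) to 1 (fully open). In form: {"slide": [[tx, ty, tz], ...], "dr": [[ax, ay, az], ...], "claw": [claw, ...]}. A call has 1 to 10 rows; each row shifts and turns the commanded pose from where the row before left it, along the tool's axes as they then stand; what a row does not reach is not made up. A row lasts 1/10 s, in which the tool goes at most 50 mm and 8.59 degrees, less where a joint would pass 70% of its speed; a pose out of reach is approached as far as the arm can. A call with a number of a shift or a turn outside -1 to 1 is refused whole. A call with a gripper value outside its range is refused whole. The fingers move at their own pace and stop on an object; FORCE is the grip in N (left out, the last holds). Time passes only in rows, so rows that do not move let the fingers close. It gives the time, the measured TCP pose, the force, the opening and the grip force at its end, in the units of the state.
- arm.observe(): the state, without advancing time (a new reading comes with each control period).
- arm.get_image(name): name is "side" or "top" or "wrist"; returns the picture (480x640x3 uint8, red, green, blue); there is no depth.
- arm.calibration(name): a dict with "K" (3x3 intrinsics, pixels), "xyz" and "orientation" of the camera in the world. Camera axes: x right, y up, looking along -z (the intrinsics and any distortion apply to the point x, -y, -z); pixel columns grow to the right and rows downward; lengths in m; the calibration is good to about 2 mm. A picture is of the moment at which its call begins: read the wrist's pose just before it. calibration takes no time and is no camera call; for the wrist camera it gives the pose at the moment of the call.
- arm.sign_off(): hands the job in; it is judged then, once.
The state is a dict: "clock": time; "joints": joint angles; "dq": joint speeds; "joint_efforts": joint torques, N m; "position": TCP position; "ee_rot": TCP orientation; "force": force on the tool from outside, world axes, zero at the start; "ft_torque": the same for the moment, N m; "width": opening from 0.0 (shut) to 1.0 (fully open); "gripper_force": force on a finger pad.
Only numpy, scipy, OpenCV 4.12 (cv2) and the standard library are available. Lean on these libraries where they do the work, as an engineer would, in place of code of your own. Each camera call takes 0.05 s, during which the arm holds its last target. There are 200 camera calls.

### The job

Hang the loose divided tray on the slotted post: put the hook on its back through the middle one of the three slots, let it drop behind the strip, then press the tray down until it clicks past the sprung latch and is fully home. Leave it hanging level, back against the post, and do not disturb the other things on the desk.

Things in the scene. Friction and masses are not known exactly. Their poses are not given: they have to be found in the camera images.
- tray: Grey plastic tray, 90 (x) x 72 (y) x 62 (z) mm, 0.15 to 0.31 kg, standing on its floor. Origin: middle of its underside, +x to its back (hook side), z up. Front and side walls 16 mm high. Back wall y +-30, outer face at x = +45 mm, 60 mm high.
- tray_grip (a point): On the tray's divider, at x -16, y 0, z 43 mm of the tray. The divider runs along the tray's x from -42 to +40 mm at y = 0, is 10 mm thick, its top at z = 48 mm. Grip it across its thickness; the floor left and right of it is open, 28 mm wide.
- tray_lip (a point): Middle of the top face of the thumb lip at the top of the back wall, at x +33, y 0, z 62 mm of the tray; the lip spans x +21 to +45, y +-22 mm. Press down here, near the post: pressed far forward the hook may jam. Lean the tool back 30 to 40 degrees to reach it under the board.
- tray_hook (a point): Lower end of the steel hook's finger, at x +54, y 0, z 23 mm of the tray. Neck: 10 mm wide, z 45 to 52, out of the back wall. Finger: hangs from the neck, 8 mm wide, x +51 to +57, z 23 to 52 mm; 6 mm is free between back wall and finger. A rib on its rear at z = 30 reaches x = +60 mm.
- post: Fixed grey slotted post, 72 mm wide. Origin: on the worktop under the middle of its front face; that face is its plane x = 0 and looks to its -x. Foot plate 8 mm thick, x -60 to +90, y +-75. Wooden board on top: x -62 to +75, y +-95, z 330 to 346 mm, overhanging the slots, so the gripper must lean back to the post's -x by 20 to 40 degrees to work under it.
- post_slot (a point): Fixed point on the post's face, z = 130 mm. Flush in the face is a 4 mm steel strip, hollow behind, with 3 upright slots at y = 0, each 14 wide, 38 high, 64 mm apart. The strip is clamped at a height that differs each time and is not reported: the middle slot's lower edge lies within 10 mm above or below this point; find it by touch or sight.
- post_face (a point): Fixed point on the post's face, z = 112 mm. The hook enters level, the tray pushed to the post's +x, if the tray's underside is 14 to 23 mm below the middle slot's lower edge (within 10 mm of this height for the middle of that range). Blocked, the tray's back stops 11 to 15 mm short of the face.
- latch (a joint): Sprung latch behind the strip under the middle slot. Metres, 0 at rest. With the back on the face, lower the tray: its rib meets the latch when the underside is 30 mm below the slot's edge; released there the tray hangs. A press of 6 to 20 N drives it down to 45 mm below the edge (home): the latch goes to about 0.005, then springs back to about 0.002.
- seat (a joint): Small sprung follower (under 2 N) inside the strip, under the end of the hook's finger. Metres, 0 while free, grows as the finger pushes it down over the last 4 mm; about 0.003 to 0.004 when the tray is fully home, so it tells that the tray is down.
- mug: White mug, 82 mm wide, 94 mm high, loose bystander; origin under its foot.
- stapler: Red and black stapler, 140 mm long, 51 mm high, loose bystander; origin at the middle of its underside.
- card_box: Small pale card box, 97 x 61 x 34 mm, loose bystander; origin at the middle of its underside.
- eraser: Eraser in a blue sleeve, 23 x 52 x 12 mm, loose bystander; origin at the middle of its underside.
- power_brick: Black laptop power brick, 46 x 102 x 29 mm, loose bystander; origin at the middle of its underside.
Things that resemble listed ones, but are neither listed nor needed, are in the scene too. Leave any blue look-alike of the tray alone.

How it is judged:
At the end, for the whole second after the job is handed in: Tray home in the middle slot: latch sprung back to 1 to 4 mm, seat pushed down over 2.2 mm, tray origin 40 to 51 mm in front of the post face (back within 6 mm of it), within 6 mm of its middle line, 70 to 100 mm up, level within 0.12 rad, turned within 0.15 rad of the post, at rest (value of joint latch between 0.001 and 0.004 m and value of joint seat above 0.0022 m and x of tray in the frame of post between -0.051 and -0.04 m and y of tray in the frame of post between -0.006 and 0.006 m and z of tray in the frame of post between 0.07 and 0.1 m and angle between tray's own z axis and vertical below 0.12 rad and angle between the x axis of tray and the x axis of post, either way round below 0.15 rad and linear speed of tray below 0.02 m/s); the robot touches nothing.
It fails at once if the mug is pushed by more than 30 mm (distance of mug from where it was at the start of the episode above 0.03 m).
It fails at once if the stapler is pushed by more than 30 mm (distance of stapler from where it was at the start of the episode above 0.03 m).
It fails at once if the card box is pushed by more than 30 mm (distance of card_box from where it was at the start of the episode above 0.03 m).
It fails at once if the eraser is pushed by more than 30 mm (distance of eraser from where it was at the start of the episode above 0.03 m).
It fails at once if the power brick is pushed by more than 30 mm (distance of power_brick from where it was at the start of the episode above 0.03 m).
It also fails if it takes over 58 s, if anything falls off the work surface, if the arm or the gripper's body presses on something with over 40 N, if the wrist force passes 120 N, or if a joint passes its speed limit or range.

## Working session

There is one attempt and no reset: what is moved stays moved. The work goes in short steps, Python scripts to look and compute and a shell command to move; the robot and the scene stay as the last step left them, time stands still between calls to the robot, and variables do not carry over. Pictures are saved under pics/ and viewed, at most 10 in all, crops included, and the job is handed in when it is done.

```bash
ls; mkdir -p pics; python3 - <<'E'
from cell import arm
import cv2,numpy as np
s=arm.observe(); print({k:np.round(v,3).tolist() for k,v in s.items()})
ims=[]
for n in("side","top"):
    c=arm.calibration(n); print(n,{k:np.round(v,4).tolist() for k,v in c.items()})
    im=arm.get_image(n)[:,:,::-1]; cv2.imwrite(f"pics/{n}0.png",im)
im=arm.get_image("wrist")[:,:,::-1]; cv2.imwrite("pics/wrist0.png",im);c=arm.calibration("wrist");print({k:np.round(v,4).tolist() for k,v in c.items()})
E
```

```text
pics
{'clock': 0.0, 'joints': [-1.289, 0.435, 0.025, 1.574, -0.012, 1.134, -0.075], 'dq': [0.003, 0.001, 0.002, 0.001, 0.002, -0.001, 0.002], 'joint_efforts': [0.002, -66.784, 0.986, -31.446, -0.06, 0.043, 0.0], 'position': [0.234, 0.579, 0.226], 'ee_rot': [-0.601, -3.083, 0.002], 'force': [-0.542, 0.799, 0.044], 'ft_torque': [-0.022, -0.031, 0.011], 'gripper_force': 0.0, 'width': 1.005}
side {'K': [[589.3302, 0.0, 324.5912], [0.0, 589.3302, 246.1587], [0.0, 0.0, 1.0]], 'xyz': [0.0539, -0.8552, 0.9407], 'orientation': [0.7995, -0.2392, -0.5433]}
top {'K': [[541.9252, 0.0, 319.8834], [0.0, 541.9252, 231.5907], [0.0, 0.0, 1.0]], 'xyz': [0.1078, -0.2319, 1.4336], 'orientation': [0.2926, -0.2065, -1.2754]}
{'K': [[430.9217, 0.0, 319.024], [0.0, 430.9217, 242.7664], [0.0, 0.0, 1.0]], 'xyz': [0.174, 0.6034, 0.3835], 'orientation': [-0.2182, -0.1462, 1.1797]}
```

View pics/side0.png

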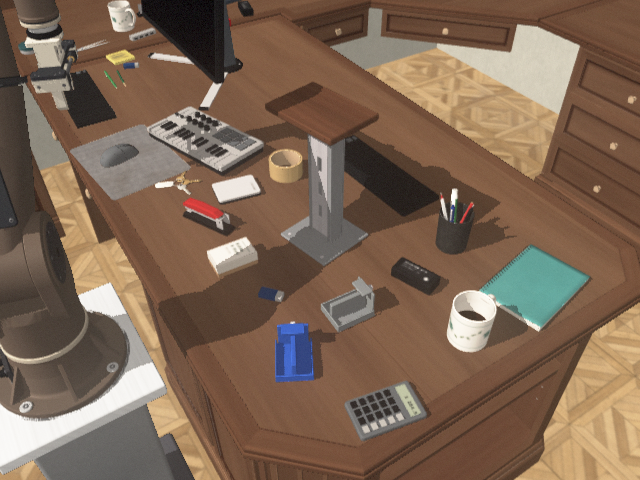

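View pics/top0.png

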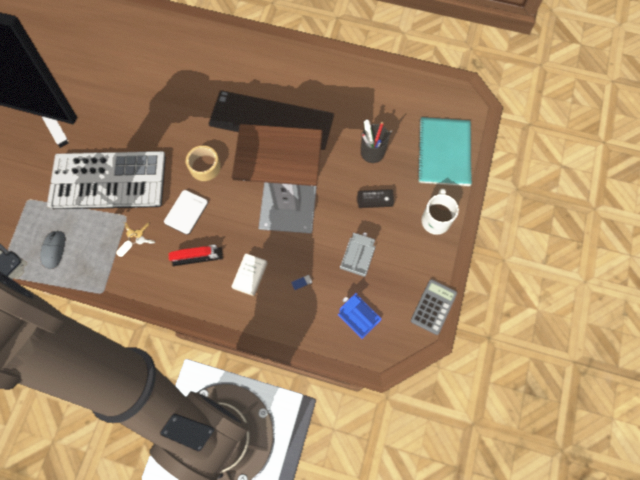

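The side view shows the grey tray at (350,305), the post foot at (325,240) and the board at (322,112). The top view shows the tray at (357,255) and the post foot at (287,205). Candidates for the tray are the grey one at side (350,305) and the blue look-alike at side (294,352), top (359,315). I choose the grey one and check it in a close crop.

```bash
cat > h.py <<'E'
import numpy as np,cv2
from scipy.spatial.transform import Rotation as R
from cell import arm
def ray(n,uv,c=None):
    c=c or arm.calibration(n);K=np.array(c["K"])
    p=np.linalg.solve(K,[uv[0],uv[1],1.]);d=R.from_rotvec(c["orientation"]).apply([p[0],-p[1],-p[2]])
    return np.array(c["xyz"]),d/np.linalg.norm(d)
def onz(n,uv,z,c=None):
    o,d=ray(n,uv,c);return o+d*(z-o[2])/d[2]
def tri(rays):
    A=sum(np.eye(3)-np.outer(d,d) for o,d in rays);b=sum((np.eye(3)-np.outer(d,d))@o for o,d in rays)
    x=np.linalg.solve(A,b);return x,[np.linalg.norm(np.cross(x-o,d)) for o,d in rays]
def proj(n,P,c=None):
    c=c or arm.calibration(n);q=R.from_rotvec(c["orientation"]).inv().apply(np.atleast_2d(P)-c["xyz"])
    q=q*[1,-1,-1];q=q@np.array(c["K"]).T;return q[:,:2]/q[:,2:]
E
python3 - <<'E'
import cv2,numpy as np
s=cv2.imread("pics/side0.png");t=cv2.imread("pics/top0.png")
a=cv2.resize(s[270:340,310:390],(400,350),interpolation=cv2.INTER_CUBIC)   # x5
b=cv2.resize(t[225:295,325:395],(350,350),interpolation=cv2.INTER_CUBIC)   # x5
c=cv2.resize(s[80:270,260:385],None,fx=2,fy=2,interpolation=cv2.INTER_CUBIC)[130:,:] # x2 from row 145
d=cv2.resize(t[115:240,225:330],None,fx=2,fy=2,interpolation=cv2.INTER_CUBIC)
o=np.zeros((600,750,3),np.uint8);o[:350,:400]=a;o[:350,400:]=b;o[350:600,:250]=c[:250];o[350:600,400:610]=d
cv2.imwrite("pics/m1.png",o)
E
```

```text
(no output)
```

View pics/m1.png

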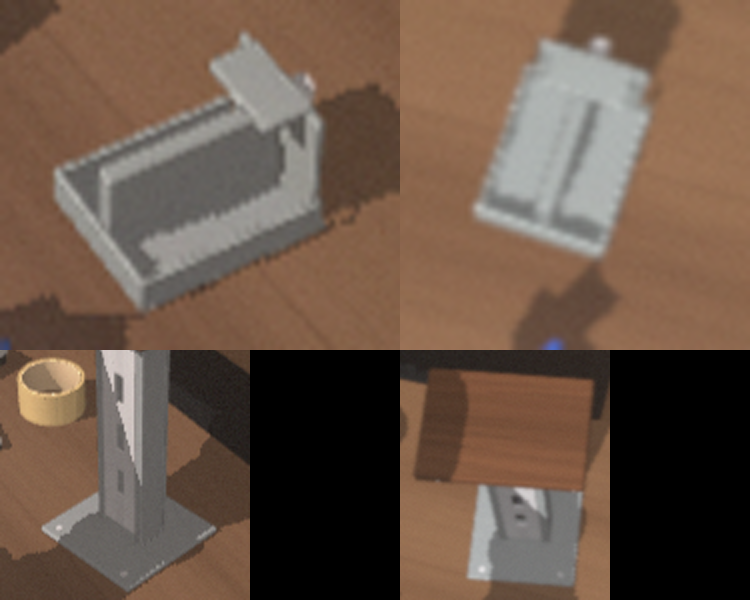

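The close crop confirms the grey tray, with lip and steel hook tip at side (371,286). The post shows three slots in its face, the middle one at about side (320,188).

```bash
python3 - <<'E'
from h import *
S=lambda x,y:(x/5+310,y/5+270); T=lambda x,y:((x-400)/5+325,y/5+225)
P=lambda x,y:(x/2+260,(y-350)/2+145); Q=lambda x,y:((x-400)/2+225,(y-350)/2+115)
pr=lambda l,v:print(l,np.round(v,4).tolist())
def t2(l,s,t): x,r=tri([ray("side",s),ray("top",t)]); pr(l,[*x,*r]); return x
print("tray")
fl=t2("front-left top",S(58,172),T(478,210)); fr=t2("front-right top",S(145,288),T(602,252))
lip=t2("lip ctr",S(259.5,85.5),T(590,75))
bl=t2("lip back-left",S(247,37),T(546,42)); br=t2("lip back right",S(313,108),T(646,76))
for n,a in(("side",[S(58,172),S(145,288)]),("top",[T(478,210),T(602,252)])):
    for uv in a: pr(n,onz(n,uv,.016))
for n,a in(("side",[S(247,37),S(313,108),S(259.5,85.5)]),("top",[T(546,42),T(646,76),T(590,75)])):
    for uv in a: pr(n+" lip",onz(n,uv,.062))
print("post")
for uv in(P(42,528),P(128,588),P(215,528)): pr("side",onz("side",uv,.008))
for uv in(Q(470,578),Q(573,582),Q(582,493)): pr("top",onz("top",uv,.008))
print("board top");s=cv2.imread("pics/side0.png")
for uv in((266,102),(346,139),(378,117),(311,85)): pr("side",onz("side",uv,.346))
for uv in(Q(414,478),Q(588,488),Q(594,380),Q(430,370)): pr("top",onz("top",uv,.346))
E
```

```text
tray
front-left top [0.497, -0.1634, 0.0124, 0.0018, 0.0018]
front-right top [0.4933, -0.234, 0.0113, 0.0018, 0.0018]
lip ctr [0.5718, -0.2026, 0.0577, 0.0004, 0.0004]
lip back-left [0.5847, -0.1752, 0.055, 0.0008, 0.0008]
lip back right [0.5765, -0.2316, 0.0674, 0.0007, 0.0007]
side [0.4972, -0.1662, 0.016]
side [0.4929, -0.2373, 0.016]
top [0.4943, -0.1631, 0.016]
top [0.4903, -0.2335, 0.016]
side lip [0.5814, -0.1807, 0.062]
side lip [0.5805, -0.2278, 0.062]
side lip [0.5696, -0.2059, 0.062]
top lip [0.5814, -0.1753, 0.062]
top lip [0.5777, -0.2314, 0.062]
top lip [0.57, -0.2026, 0.062]
post
side [0.5409, 0.0796, 0.008]
side [0.5713, -0.0615, 0.008]
side [0.7137, -0.0326, 0.008]
top [0.5397, 0.0829, 0.008]
top [0.5739, -0.057, 0.008]
top [0.707, -0.0308, 0.008]
board top
side [0.5395, 0.1048, 0.346]
side [0.5973, -0.0954, 0.346]
side [0.6941, -0.0648, 0.346]
side [0.6537, 0.1161, 0.346]
top [0.5311, 0.1044, 0.346]
top [0.5725, -0.0831, 0.346]
top [0.7029, -0.052, 0.346]
top [0.6638, 0.1316, 0.346]
```

```bash
cat >> h.py <<'E'
def Rt(yaw,lean):
    z=np.array([np.sin(lean)*np.cos(yaw),np.sin(lean)*np.sin(yaw),-np.cos(lean)]);y=np.array([-np.sin(yaw),np.cos(yaw),0])
    return R.from_matrix(np.column_stack([np.cross(y,z),y,z]))
def plan(p,Rg=None):
    """units: slide to p along the present tool axes, then turn to Rg"""
    s=arm.observe();Rc=R.from_rotvec(s["ee_rot"]);d=np.asarray(p)-s["position"]
    u=Rc.inv().apply(d)/.3;print("pos",np.round(s["position"],4),"slide",np.round(u,3),"norm/0.16",round(np.linalg.norm(u)/.16,2))
    if Rg is not None:
        v=(Rc.inv()*Rg).as_rotvec()/.12;print("dr",np.round(v,3),"norm/1.2",round(np.linalg.norm(v)/1.2,2))
def world(o,yaw,v): return np.array([o[0],o[1],0])+R.from_rotvec([0,0,yaw]).apply(v)
E
python3 - <<'E'
from h import *
o,yaw=(.539,-.202),-.055;L=np.radians(30)
g=world(o,yaw,[-.0065,0,.0265]);z=Rt(yaw,L).apply([0,0,1]);print(g)
plan(g-.12*z,Rt(yaw,L))
E
```

```text
[ 0.53250983 -0.20164268  0.0265    ]
pos [0.2345 0.5789 0.2261] slide [-1.708 -2.103  0.322] norm/0.16 17.05
dr [-0.73  -4.324 -2.683] norm/1.2 4.28
```

```bash
python3 -m pendant '{"slide":[[-0.095,-0.117,0],[-0.095,-0.117,0],[-0.095,-0.117,0],[-0.095,-0.117,0],[-0.095,-0.117,0],[-0.095,-0.117,0],[-0.095,-0.117,0],[-0.095,-0.117,0],[-0.095,-0.117,0],[-0.095,-0.117,0]],"dr":[[0,0,0],[0,0,0],[0,0,0],[0,0,0],[0,0,0],[0,0,0],[0,0,0],[0,0,0],[0,0,0],[0,0,0]],"claw":[1,1,1,1,1,1,1,1,1,1]}' && python3 -m pendant '{"slide":[[-0.095,-0.117,0],[-0.095,-0.117,0],[-0.095,-0.117,0],[-0.095,-0.117,0],[-0.095,-0.117,0],[-0.095,-0.117,0],[-0.095,-0.117,0],[-0.095,-0.117,0],[0,0,0],[0,0,0]],"dr":[[0,0,0],[0,0,0],[0,0,0],[0,0,0],[0,0,0],[0,0,0],[0,0,0],[0,0,0],[0,0,0],[0,0,0]],"claw":[1,1,1,1,1,1,1,1,1,1]}'; python3 -c "
from h import *
o,yaw=(.539,-.202),-.055;L=np.radians(30)
g=world(o,yaw,[-.0065,0,.0265]);z=Rt(yaw,L).apply([0,0,1])
plan(g-.12*z,Rt(yaw,L));print(arm.observe()['joints'])"
```

```text
clock: 1.15
position: [0.3671, 0.1451, 0.2268]
ee_rot: [0.601, 3.083, 0.001]
force: [1.0, 0.2, 0.1]
width: 1.001
gripper_force: 0.0
clock: 2.15
position: [0.4725, -0.1998, 0.2263]
ee_rot: [-0.605, -3.082, 0.001]
force: [-0.3, 0.2, -0.1]
width: 0.999
gripper_force: 0.0
pos [ 0.4725 -0.1998  0.2263] slide [0.001 0.005 0.32 ] norm/0.16 2.0
dr [-0.729 -4.331 -2.706] norm/1.2 4.3
[-0.1773869   0.27192988  0.59848134  1.87795215 -0.17516485  1.04488736
  1.6758644 ]
```

```bash
python3 -m pendant '{"slide":[[0,0,0],[0,0,0],[0,0,0],[0,0,0],[0,0,0],[0,0,0],[0,0,0],[0,0,0]],"dr":[[-0.12,-0.72,-0.45],[-0.12,-0.72,-0.45],[-0.12,-0.72,-0.45],[-0.12,-0.72,-0.45],[-0.12,-0.72,-0.45],[-0.12,-0.72,-0.45],[0,0,0],[0,0,0]],"claw":[1,1,1,1,1,1,1,1]}'; python3 - <<'E'
from h import *
o,yaw=(.539,-.202),-.055;L=np.radians(30)
g=world(o,yaw,[-.0065,0,.0265]);z=Rt(yaw,L).apply([0,0,1])
plan(g-.12*z,Rt(yaw,L))
c=arm.calibration("wrist");im=arm.get_image("wrist")[:,:,::-1];cv2.imwrite("pics/w1.png",im);np.save("w1.npy",c,allow_pickle=True)
print(np.round(c["xyz"],4),np.round(c["orientation"],4))
E
```

```text
clock: 2.95
position: [0.4732, -0.1968, 0.2268]
ee_rot: [0.084, 2.632, -0.012]
force: [-0.1, -0.5, 0.2]
width: 0.997
gripper_force: 0.0
pos [ 0.4732 -0.1968  0.2268] slide [ 0.158 -0.007  0.28 ] norm/0.16 2.01
dr [ 0.023 -0.131 -0.077] norm/1.2 0.13
[ 0.3395 -0.1896  0.3323] [-0.5983 -0.5733  1.4282]
```

View pics/w1.png

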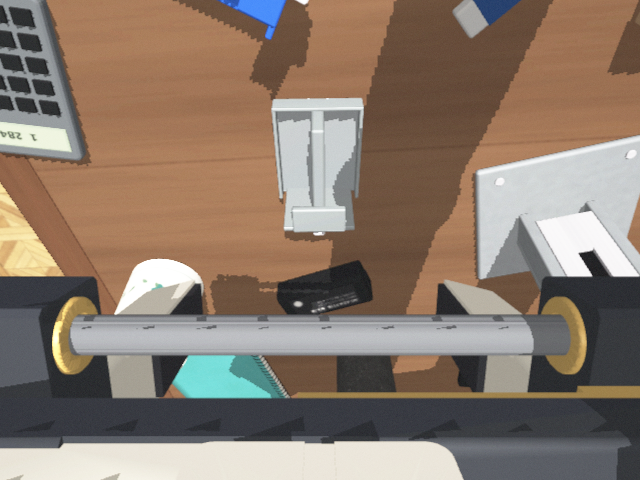

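The wrist view shows the tray with front-wall corners at about (273,102) and (362,100), the divider at (318,110–205) and the lip at (293–345,208–231). The post foot is at right.

```bash
python3 - <<'E'
from h import *
c=np.load("w1.npy",allow_pickle=True).item()
pr=lambda l,v:print(l,np.round(v,4).tolist())
a=onz("",(273,101),.016,c);b=onz("",(362.5,99.5),.016,c);pr("front",[*a,*b,*(a+b)/2]);print(np.linalg.norm(a-b))
d0=onz("",(318,110),.048,c);d1=onz("",(319,207),.048,c);pr("divider",[*d0,*d1,np.arctan2(*(d1-d0)[1::-1])])
l0=onz("",(292,231),.062,c);l1=onz("",(344.5,230.5),.062,c);pr("lip back",[*l0,*l1,*(l0+l1)/2])
S=lambda x,y:(x/5+310,y/5+270); T=lambda x,y:((x-400)/5+325,y/5+225)
# heights from 3 views: divider front top end, lip front-edge middle, front corners
for l,w,s,t in(("fl",(362.5,99.5),S(58,172),T(478,210)),("fr",(273,101),S(145,288),T(602,252)),("lip back",(318.2,231),S(280,72.5),T(596,59)),("lip ctr",(318.5,219.5),S(259.5,85.5),T(590,75))):
    x,r=tri([ray("",w,c),ray("side",s),ray("top",t)]);pr(l,[*x,*r])
for n,uv in((c,(476,172)),(c,(640,136)),(c,(478,278))): pr("foot",onz("",uv,.008,n))
E
```

```text
front [0.4851, -0.2317, 0.016, 0.4883, -0.1629, 0.016, 0.4867, -0.1973, 0.016]
0.0688152606849113
divider [0.479, -0.1968, 0.048, 0.5657, -0.2014, 0.048, -0.0535]
lip back [0.5786, -0.225, 0.062, 0.5811, -0.181, 0.062, 0.5799, -0.203, 0.062]
fl [0.496, -0.1625, 0.0093, 0.0041, 0.004, 0.0003]
fr [0.4925, -0.2332, 0.0083, 0.0035, 0.0037, 0.0003]
lip back [0.5809, -0.2034, 0.0608, 0.0004, 0.0008, 0.0009]
lip ctr [0.5719, -0.2024, 0.0571, 0.0002, 0.0005, 0.0003]
foot [0.567, -0.0599, 0.008]
foot [0.5396, 0.0717, 0.008]
foot [0.7111, -0.0309, 0.008]
```

```bash
python3 -m pendant '{"slide":[[0.079,0,0.14],[0.079,0,0.14],[0,0,0],[0,0,0]],"dr":[[0.02,-0.13,-0.08],[0,0,0],[0,0,0],[0,0,0]],"claw":[0.25,0.25,0.25,0.25]}' 40; python3 - <<'E'
from h import *
o,yaw=(.536,-.2005),-.054;L=np.radians(30)
g=world(o,yaw,[-.0065,0,.0265]);print(g)
plan(g,Rt(yaw,L));print(arm.observe()["joints"])
E
```

```text
clock: 3.4
position: [0.478, -0.196, 0.1882]
ee_rot: [0.061, 2.62, -0.021]
force: [-0.1, -0.7, -0.1]
width: 0.702
gripper_force: 0.0
[ 0.52950947 -0.20014917  0.0265    ]
pos [ 0.478  -0.196   0.1882] slide [ 0.119 -0.004  0.553] norm/0.16 3.54
dr [ 0.005 -0.024  0.06 ] norm/1.2 0.05
[ 0.14959924  0.09203118  0.2845815   2.32149014 -0.72745139  0.31652948
  2.60054399]
```

```bash
python3 -m pendant '{"slide":[[0.02,0,0.03],[0.02,0,0.03],[0.02,0,0.03],[0.02,0,0.03],[0.02,0,0.03],[0.02,0,0.03],[0,0,0.03],[0,0,0.03],[0,0,0.03],[0,0,0]],"dr":[[0,0,0.03],[0,0,0.03],[0,0,0],[0,0,0],[0,0,0],[0,0,0],[0,0,0],[0,0,0],[0,0,0],[0,0,0]],"claw":[0.25,0.25,0.25,0.25,0.25,0.25,0.25,0.25,0.25,0.25]}'; python3 - <<'E'
from h import *
o,yaw=(.536,-.2005),-.054;L=np.radians(30)
g=world(o,yaw,[-.0065,0,.0265])
plan(g,Rt(yaw,L));print(arm.observe()["joints"])
E
```

```text
clock: 4.4
position: [0.4899, -0.1993, 0.1169]
ee_rot: [0.063, 2.642, -0.005]
force: [-0.6, -0.3, 0.1]
width: 0.251
gripper_force: 0.0
pos [ 0.4899 -0.1993  0.1169] slide [0.028 0.001 0.328] norm/0.16 2.06
dr [ 0.089 -0.205  0.026] norm/1.2 0.19
[ 0.66055752  0.28325724 -0.2970603   2.32207922 -0.8487514   0.11828184
  2.74109951]
```

Joints 6 and 7 are at their limits with this much lean this close in. I'll use about 22° lean and come down vertically instead.

```bash
python3 -m pendant '{"slide":[[0,0,-0.03],[0,0,-0.03],[0,0,-0.03],[0,0,0],[0,0,0],[0,0,0]],"dr":[[0,0.4,0],[0,0.4,0],[0,0.2,0],[0,0,0],[0,0,0],[0,0,0]],"claw":[0.25,0.25,0.25,0.25,0.25,0.25]}'; python3 - <<'E'
from h import *
o,yaw=(.536,-.2005),-.054;L=np.radians(22)
g=world(o,yaw,[-.0089,0,.0254])
plan(g+[0,0,.1],Rt(yaw,L));print(arm.observe()["joints"])
E
```

```text
clock: 5.0
position: [0.479, -0.1985, 0.1354]
ee_rot: [0.064, 2.737, 0.0]
force: [0.2, -0.1, -0.0]
width: 0.249
gripper_force: 0.0
pos [ 0.479  -0.1985  0.1354] slide [-0.135  0.002  0.094] norm/0.16 1.02
dr [0.102 0.165 0.039] norm/1.2 0.17
[ 0.28412055  0.2198476   0.12512813  2.27455228 -0.57996674  0.31929877
  2.44820614]
```

```bash
python3 -m pendant '{"slide":[[-0.035,0,0.023],[-0.035,0,0.023],[-0.035,0,0.023],[-0.03,0,0.025],[0,0,0],[0,0,0]],"dr":[[0.05,0.08,0.02],[0.05,0.08,0.02],[0,0,0],[0,0,0],[0,0,0],[0,0,0]],"claw":[0.25,0.25,0.25,0.25,0.25,0.25]}'; python3 - <<'E'
from h import *
o,yaw=(.536,-.2005),-.054;L=np.radians(22)
g=world(o,yaw,[-.0089,0,.0254])
plan(g,Rt(yaw,L));print(arm.observe()["joints"])
E
```

```text
clock: 5.6
position: [0.5268, -0.2014, 0.1246]
ee_rot: [0.075, 2.757, -0.014]
force: [-0.2, 0.2, 0.4]
width: 0.251
gripper_force: 0.0
pos [ 0.5268 -0.2014  0.1246] slide [0.123 0.004 0.307] norm/0.16 2.07
dr [ 0.    -0.003 -0.006] norm/1.2 0.01
[ 0.19528101  0.30192029  0.17754734  2.18311193 -0.52180775  0.33326287
  2.33838612]
```

```bash
python3 -m pendant '{"slide":[[0.015,0.001,0.038],[0.015,0.001,0.038],[0.015,0.001,0.038],[0.015,0.001,0.038],[0.015,0,0.038],[0.015,0,0.038],[0.015,0,0.038],[0.018,0,0.041],[0,0,0],[0,0,0]],"dr":[[0,0,0],[0,0,0],[0,0,0],[0,0,0],[0,0,0],[0,0,0],[0,0,0],[0,0,0],[0,0,0],[0,0,0]],"claw":[0.25,0.25,0.25,0.25,0.25,0.25,0.25,0.25,0.25,0.25]}'; python3 - <<'E'
from h import *
o,yaw=(.536,-.2005),-.054;L=np.radians(22)
g=world(o,yaw,[-.0089,0,.0254])
plan(g,Rt(yaw,L));print(arm.observe()["joints"])
cv2.imwrite("pics/s2.png",cv2.resize(arm.get_image("side")[200:380,230:470,::-1],(800,600),interpolation=cv2.INTER_CUBIC))
E
```

```text
clock: 6.6
position: [0.5303, -0.202, 0.0324]
ee_rot: [0.065, 2.767, -0.011]
force: [-0.1, 0.1, 0.2]
width: 0.248
gripper_force: 0.0
pos [ 0.5303 -0.202   0.0324] slide [0.019 0.006 0.018] norm/0.16 0.16
dr [ 0.027 -0.081  0.051] norm/1.2 0.08
[ 0.36188987  0.48387927 -0.0291782   2.22503017 -0.9006145   0.1178765
  2.74251206]
```

```bash
python3 -m pendant '{"slide":[[0,0.006,0.005],[0,0,0.005],[0,0,0],[0,0,0],[0,0,0],[0,0,0],[0,0,0],[0,0,0]],"dr":[[0,0.1,0],[0,0.1,0],[0,0,0],[0,0,0],[0,0,0],[0,0,0],[0,0,0],[0,0,0]],"claw":[0.25,0.25,0,0,0,0,0,0]}' 45; python3 - <<'E'
from h import *
o,yaw=(.536,-.2005),-.054;L=np.radians(22)
g=world(o,yaw,[-.0089,0,.0254])
plan(g,Rt(yaw,L));s=arm.observe();print(s["joints"],s["width"]*92,s["gripper_force"])
cv2.imwrite("pics/s2.png",cv2.resize(arm.get_image("side")[200:380,230:470,::-1],(800,600),interpolation=cv2.INTER_CUBIC))
E
```

```text
clock: 7.45
position: [0.5316, -0.1999, 0.0298]
ee_rot: [0.074, 2.79, -0.008]
force: [-2.0, 1.1, 6.1]
width: 0.105
gripper_force: 45.0
pos [ 0.5316 -0.1999  0.0298] slide [ 0.019 -0.001  0.009] norm/0.16 0.13
dr [ 0.032 -0.274 -0.001] norm/1.2 0.23
[ 0.28740139  0.48997949  0.05437409  2.21207879 -0.88406464  0.15993248
  2.70512285] 9.66235153619358 45.0099116563797
```

View pics/s2.png

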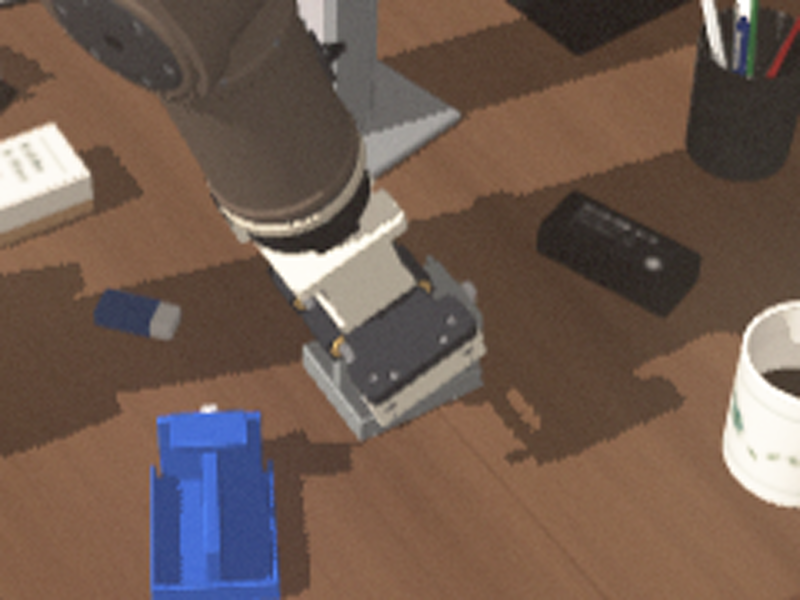

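The fingers hold the divider (opening 9.7 mm) with the tray in place. I'll store the grasp, then lift.

```bash
cat >> h.py <<'E'
def grasp_save():
    s=arm.observe();Rc=R.from_rotvec(s["ee_rot"]);z=Rc.apply([0,0,1]);yaw=np.arctan2(z[1],z[0])
    y=Rc.apply([0,1,0]);yaw=np.arctan2(-y[0],y[1]);Rtr=R.from_rotvec([0,0,yaw])
    o=np.array([.536,-.2005,0]);d=o-s["position"];d-=y*(d@y);np.savez("g.npz",p=Rc.inv().apply(d),q=(Rc.inv()*Rtr).as_rotvec());print("tray in tool",yaw,Rtr.inv().apply(-d))
def tray():
    s=arm.observe();g=np.load("g.npz");Rc=R.from_rotvec(s["ee_rot"]);return s["position"]+Rc.apply(g["p"]),Rc*R.from_rotvec(g["q"])
PO=np.array([.611,.022,0]);PY=.208
def trpost():
    p,r=tray();P=R.from_rotvec([0,0,PY]);print("tray in post",np.round(P.inv().apply(p-PO),4),"rot",np.round((P.inv()*r).as_rotvec(),3))
def ptray(v,turn=True):
    """slide units to bring the tray origin to post-frame v with its present attitude, turn to line up"""
    p,r=tray();P=R.from_rotvec([0,0,PY]);s=arm.observe();Rc=R.from_rotvec(s["ee_rot"])
    w=PO+P.apply(v)-p;u=Rc.inv().apply(w)/.3;print("slide",np.round(u,3),"n",round(np.linalg.norm(u)/.16,2),"turn",np.round((Rc.inv()*(P*r.inv())*Rc).as_rotvec()/.12,3))
E
python3 - <<'E'
from h import *
grasp_save();trpost();s=arm.observe();plan(s["position"]+[0,0,.1])
E
```

```text
tray in tool -0.05269849942888581 [-0.00442808 -0.00010654  0.029768  ]
tray in post [-0.1192 -0.2017  0.    ] rot [-0.    -0.    -0.261]
pos [ 0.5316 -0.1999  0.0298] slide [-0.115  0.001 -0.313] norm/0.16 2.08
```

```bash
python3 -m pendant '{"slide":[[-0.007,0,-0.02],[-0.015,0,-0.04],[-0.015,0,-0.04],[-0.015,0,-0.04],[-0.015,0,-0.04],[-0.015,0,-0.04],[-0.015,0,-0.04],[-0.015,0,-0.04],[0,0,0],[0,0,0]],"dr":[[0,0,0],[0,0,0],[0,0,0],[0,0,0],[0,0,0],[0,0,0],[0,0,0],[0,0,0],[0,0,0],[0,0,0]],"claw":[0,0,0,0,0,0,0,0,0,0]}'; python3 - <<'E'
from h import *
s=arm.observe();trpost();ptray([-.14,-.12,.1]);print(s["joints"],s["force"],s["gripper_force"],s["width"])
E
```

```text
clock: 8.5
position: [0.5318, -0.2001, 0.125]
ee_rot: [0.075, 2.791, -0.008]
force: [-0.3, -0.7, -2.3]
width: 0.102
gripper_force: 45.0
tray in post [-0.1191 -0.2019  0.0952] rot [ 0.     0.001 -0.261]
slide [ 0.124  0.246 -0.061] n 1.76 turn [-7.450e-01 -1.000e-03 -2.042e+00]
[-0.0086187   0.3277241   0.42413766  2.15947255 -0.63683433  0.41880386
  2.44288517] [-0.2974505  -0.661983   -2.28353299] 44.99869465827942 0.10233430839365316
```

```bash
python3 -m pendant '{"slide":[[0.03,0.06,-0.015],[0.03,0.06,-0.015],[0.03,0.06,-0.015],[0.03,0.06,-0.015],[0,0,0],[0,0,0],[0,0,0],[0,0,0],[0,0,0],[0,0,0]],"dr":[[0,0,0],[0,0,0],[0,0,0],[0,0,0],[-0.19,0,-0.51],[-0.19,0,-0.51],[-0.18,0,-0.51],[-0.18,0,-0.51],[0,0,0],[0,0,0]],"claw":[0,0,0,0,0,0,0,0,0,0]}'; python3 - <<'E'
from h import *
s=arm.observe();trpost();ptray([-.14,-.12,.1]);print(s["joints"],s["width"])
c=arm.calibration("wrist");im=arm.get_image("wrist")[:,:,::-1];cv2.imwrite("pics/w2.png",im);np.save("w2.npy",c,allow_pickle=True)
E
```

```text
clock: 9.5
position: [0.4955, -0.1267, 0.1295]
ee_rot: [-0.284, 2.779, 0.055]
force: [0.5, 0.0, -1.9]
width: 0.102
gripper_force: 45.0
tray in post [-0.1393 -0.1215  0.0997] rot [-0.     0.001 -0.004]
slide [ 0.002  0.005 -0.002] n 0.03 turn [-0.011 -0.007 -0.029]
[-0.01713488  0.24256091  0.33009344  2.25268795 -0.6340128   0.42156425
  2.61854821] 0.10214471636602478
```

View pics/w2.png

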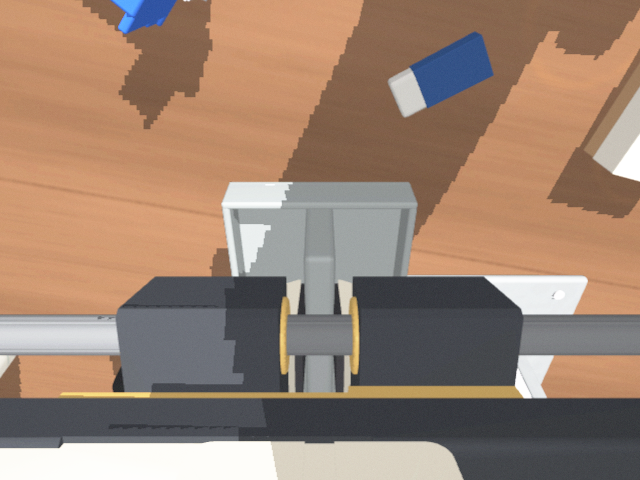

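The foot's front edge lies level at row 277 and its left corner at (585,277), so the tray is aligned with the post, but the slots are hidden. I'll take the slot heights from the earlier pictures.

```bash
python3 - <<'E'
from h import *
c=np.load("w2.npy",allow_pickle=True).item()
P=R.from_rotvec([0,0,PY])
a,b,k=[onz("",uv,.008,c) for uv in((430,277.5),(575,277.5),(585,277.5))]
d=b-a;print("edge yaw",np.arctan2(-d[0],d[1]),"corner",k,"post-frame",P.inv().apply(k-PO))
s=cv2.imread("pics/side0.png");w=cv2.imread("pics/w1.png")
A=cv2.resize(s[125:250,295:350],None,fx=4.8,fy=4.8,interpolation=cv2.INTER_CUBIC)
B=cv2.resize(w[130:300,510:640],None,fx=3.5,fy=3.5,interpolation=cv2.INTER_CUBIC)
o=np.zeros((600,800,3),np.uint8);o[:,:A.shape[1]]=A[:600];o[:B.shape[0],280:280+B.shape[1]]=B
cv2.imwrite("pics/m2.png",o)
E
```

```text
edge yaw 0.2009483001804901 corner [0.53785484 0.082188   0.008     ] post-frame [-0.05913955  0.07399543  0.008     ]
```

View pics/m2.png

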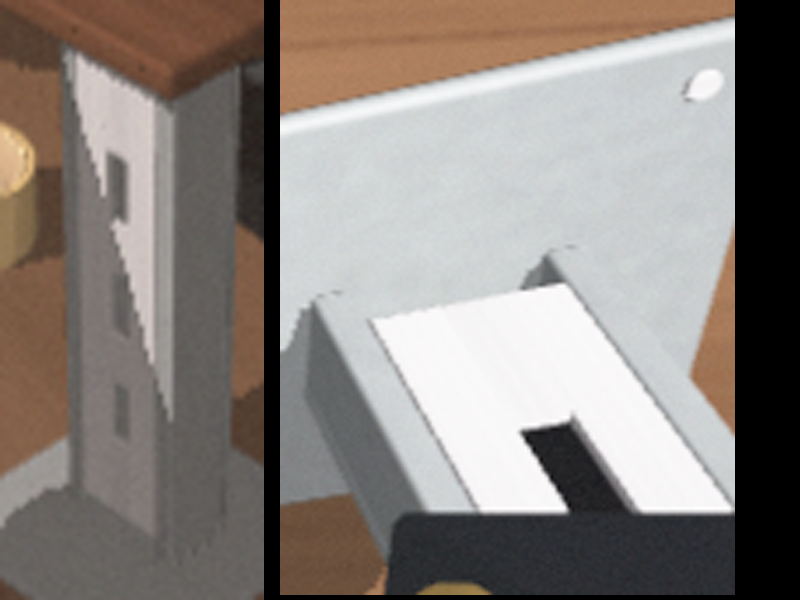

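The crop shows the lowest slot's lower edge clearly in the wrist view, at w1 (587,251), and the post's face corners on the foot at w1 (520,215) and (586,202). In the side view the three lower edges are near column 320, rows 171, 195 and 216.

```bash
python3 - <<'E'
from h import *
c=np.load("w1.npy",allow_pickle=True).item()
W=lambda x,y:(510+(x-280)/3.5,130+y/3.5); S=lambda x,y:(295+x/4.8,125+y/4.8)
P=R.from_rotvec([0,0,PY]);inv=lambda x:np.round(P.inv().apply(x-PO),4)
a,b=onz("",W(315,297),.008,c),onz("",W(545,250),.008,c)
print("face base corners in post",inv(a),inv(b),"yaw",np.arctan2(-(b-a)[0],(b-a)[1]))
def face(n,uv,x=0,c=None):
    o,d=ray(n,uv,c);nrm=P.apply([1,0,0]);t=(nrm@(PO-o)+x)/(nrm@d);return inv(o+d*t)
for l,uv in(("low slot L",W(521,431)),("low slot R",W(575,417)),("strip bottom l",W(370,320)),("strip bottom r",W(566,283))): print(l,face("",uv,0,c))
for l,uv in(("low",S(122,438)),("mid",S(122,336)),("top",S(119,221)),("low top",S(122,385))): print("side",l,face("side",uv))
print("low-slot edge w1+side tri:",inv(tri([ray("",W(548,424),c),ray("side",S(122,438))])[0]))
trpost()
E
```

```text
face base corners in post [ 0.0033 -0.0307  0.008 ] [0.003  0.0291 0.008 ] yaw 0.21284121896396524
low slot L [-0.     -0.004   0.0719]
low slot R [-0.      0.0088  0.0706]
strip bottom l [ 0.     -0.0221  0.0244]
strip bottom r [-0.      0.0267  0.0249]
side low [-0.     -0.0056  0.0749]
side mid [-0.     -0.0059  0.1363]
side top [-0.     -0.0043  0.2002]
side low top [ 0.     -0.0058  0.1073]
low-slot edge w1+side tri: [0.015  0.0097 0.0578]
tray in post [-0.1392 -0.1212  0.0998] rot [-0.     0.001 -0.003]
```

Estimate: the middle slot's lower edge is at z ≈ 0.135, so the tray underside should enter at about 0.1165. I'll move to just in front of the post.

```bash
python3 - <<'E'
from h import *
ptray([-.11,0,.1165])
E
```

```text
slide [-0.109  0.405 -0.018] n 2.62 turn [-0.01  -0.007 -0.024]
```

```bash
python3 -m pendant '{"slide":[[-0.012,0.045,-0.002],[-0.012,0.045,-0.002],[-0.012,0.045,-0.002],[-0.012,0.045,-0.002],[-0.012,0.045,-0.002],[-0.012,0.045,-0.002],[-0.012,0.045,-0.002],[-0.012,0.045,-0.002],[-0.012,0.045,-0.002],[0,0,0]],"dr":[[-0.01,-0.01,-0.02],[0,0,0],[0,0,0],[0,0,0],[0,0,0],[0,0,0],[0,0,0],[0,0,0],[0,0,0],[0,0,0]],"claw":[0,0,0,0,0,0,0,0,0,0]}'; python3 - <<'E'
from h import *
trpost();ptray([-.08,0,.1165]);s=arm.observe();print(s["joints"],s["force"])
a=arm.get_image("side")[:,:,::-1];b=arm.get_image("top")[:,:,::-1];cv2.imwrite("pics/side3.png",a);cv2.imwrite("pics/top3.png",b)
A=cv2.resize(a[80:280,250:400],None,fx=3,fy=3,interpolation=cv2.INTER_CUBIC);B=cv2.resize(b[140:270,230:345],None,fx=3,fy=3,interpolation=cv2.INTER_CUBIC)
o=np.zeros((600,800,3),np.uint8);o[:600,:450]=A;o[:390,450:795]=B;cv2.imwrite("pics/m3.png",o)
E
```

```text
clock: 10.55
position: [0.4985, 0.0008, 0.1468]
ee_rot: [-0.295, 2.775, 0.058]
force: [-0.1, -0.6, -2.4]
width: 0.107
gripper_force: 45.0
tray in post [-0.11    0.0026  0.117 ] rot [ 0.    -0.001  0.004]
slide [-0.093 -0.009  0.036] n 0.63 turn [0.014 0.011 0.034]
[-0.44447522  0.16886013  0.43111563  2.29576108 -0.38553159  0.36900592
  2.08942434] [-0.12695455 -0.58140545 -2.38554365]
```

View pics/m3.png

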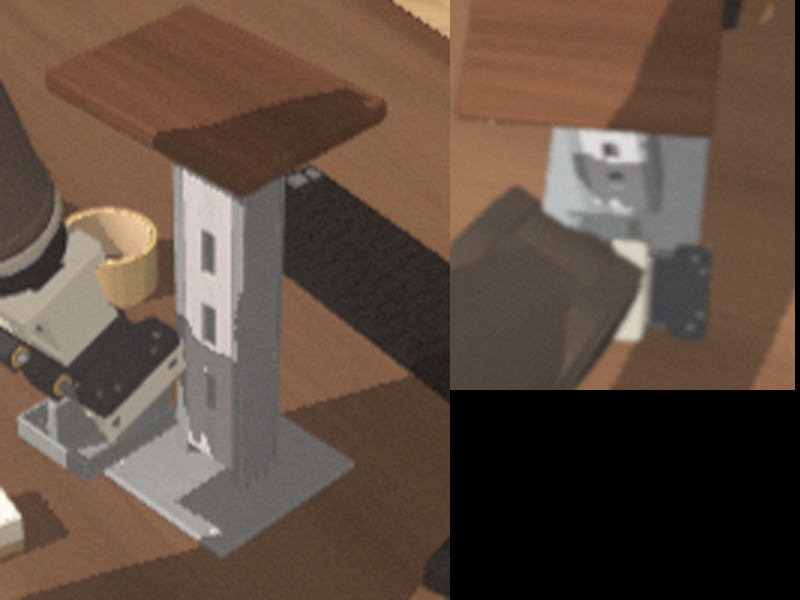

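The side view shows all three slots clearly, the upper two sunlit, with the middle one at side (320,187). The tray sits in front of and below it, clear of the board. I'll measure the slots numerically.

```bash
python3 - <<'E'
from h import *
g=cv2.cvtColor(cv2.imread("pics/side3.png"),6).astype(int)
P=R.from_rotvec([0,0,PY]);inv=lambda x:np.round(P.inv().apply(x-PO),4)
def face(uv,x=0):
    o,d=ray("side",uv);n=P.apply([1,0,0]);t=(n@(PO-o)+x)/(n@d);return inv(o+d*t)
print(g[150:202,314:326])
# post front-face vertical edges on side view
for x in(-.002,0,.002):
  print(x,[face(uv,x) for uv in((250+240/3,80+470/3),(250+186/3,80+440/3))])
for y0 in(.13,.135):
  for y in (-.007,.007): print(y0,y,np.round(proj("side",PO+P.apply([0,y,y0])),1),np.round(proj("side",PO+P.apply([0,y,y0+.038])),1))
E
```

```text
[[207 206 199 205 202 202 200 207 206 205 211 210]
 [207 208 198 204 203 203 200 203 208 206 207 211]
 [210 210 207 206 205 203 203 205 208 205 207 209]
 [209 209 208 205 204 204 201 204 208 205 209 211]
 [209 206 209 205 204 204 202 205 209 205 208 212]
 [207 206 206 200 203 204 202 205 207 206 206 209]
 [206 208 208 173 181 191 202 204 206 206 205 208]
 [206 207 209 139 124 154 185 206 208 204 210 209]
 [205 209 208 136 107 100 131 184 206 206 209 208]
 [205 207 207 140 110  99  98 149 201 205 206 208]
 [207 206 207 136 109  97  99 149 202 205 207 206]
 [206 206 207 138 105  96  98 150 201 208 205 210]
 [203 207 208 137 107  98  99 148 203 207 205 207]
 [207 205 205 138 108  99 101 146 201 203 206 206]
 [207 206 204 138 108 100 102 148 204 205 204 205]
 [205 205 208 135 110 102 101 147 203 205 205 206]
 [205 203 207 137 115 101 100 148 202 203 204 206]
 [207 205 207 140 111 102 101 148 202 203 204 205]
 [207 204 206 139 115 100  99 147 203 208 202 204]
 [205 207 202 136 123 105 103 153 200 203 206 203]
 [202 204 204 165 167 150 115 150 200 206 204 205]
 [201 203 207 205 206 205 165
[... 1259 characters left out ...]
 127 123 121 178 186 204 205 200 199]
 [125 125 125 125 125 122 121 126 178 183 180 199]
 [126 127 127 124 124 124 125 123 124 124 121 177]
 [126 126 125 123 127 127 125 123 127 123 124 123]
 [124 127 125 125 125 121 125 124 124 126 127 124]
 [127 125 128 124 125 121 123 123 126 123 125 123]]
-0.002 [array([-0.002 , -0.0389,  0.0345]), array([-0.002 ,  0.0208,  0.0283])]
0 [array([ 0.    , -0.0369,  0.032 ]), array([-0.    ,  0.0229,  0.0258])]
0.002 [array([ 0.002 , -0.035 ,  0.0295]), array([0.002 , 0.025 , 0.0233])]
0.13 -0.007 [[320.8 197.5]] [[320.7 183.7]]
0.13 0.007 [[316.4 194.7]] [[316.2 181. ]]
0.135 -0.007 [[320.8 195.7]] [[320.7 181.8]]
0.135 0.007 [[316.3 192.9]] [[316.2 179.1]]
```

```bash
python3 -m pendant '{"slide":[[-0.023,-0.003,0.009],[-0.023,-0.003,0.009],[-0.023,-0.002,0.009],[-0.023,-0.002,0.009],[0,0,0],[0,0,0]],"dr":[[0,0,0.03],[0,0,0],[0,0,0],[0,0,0],[0,0,0],[0,0,0]],"claw":[0,0,0,0,0,0]}'; python3 - <<'E'
from h import *
trpost();ptray([-.045,0,.1165]);s=arm.observe();print(s["joints"],s["force"],np.round(s["joint_efforts"],1))
E
```

```text
clock: 11.25
position: [0.5283, 0.0014, 0.146]
ee_rot: [-0.286, 2.777, 0.057]
force: [-0.1, -0.1, -1.3]
width: 0.108
gripper_force: 45.0
tray in post [-0.0808 -0.003   0.1162] rot [ 0.001 -0.001 -0.002]
slide [-0.112  0.01   0.04 ] n 0.75 turn [ 0.001  0.007 -0.018]
[-0.4204637   0.21934504  0.41824958  2.23413849 -0.41704867  0.38853505
  2.11138403] [-0.06697444 -0.05346829 -1.29336808] [  0.  -40.    2.8 -25.9  -0.5  -2.1   0. ]
```

```bash
python3 -m pendant '{"slide":[[-0.014,0.002,0.005],[-0.014,0.002,0.005],[-0.014,0.002,0.005],[-0.014,0.002,0.005],[0,0,0],[0,0,0]],"dr":[[0,0,0],[0,0,0],[0,0,0],[0,0,0],[0,0,0],[0,0,0]],"claw":[0,0,0,0,0,0]}'; python3 -c "
from h import *
trpost();ptray([-.045,0,.1165])"; python3 -m pendant '{"slide":[[-0.006,0,0.002],[-0.006,0,0.002],[-0.006,0,0.002],[0,0,0],[0,0,0]],"dr":[[0,0,0],[0,0,0],[0,0,0],[0,0,0],[0,0,0]],"claw":[0,0,0,0,0]}'; python3 -c "
from h import *
trpost();ptray([-.045,0,.1165])"
```

```text
clock: 11.85
position: [0.5452, 0.0076, 0.1463]
ee_rot: [-0.287, 2.776, 0.057]
force: [0.2, -0.0, -2.4]
width: 0.105
gripper_force: 45.0
tray in post [-0.0628 -0.0004  0.1166] rot [ 0.001 -0.001 -0.001]
slide [-0.056  0.001  0.021] n 0.37 turn [ 0.002  0.01  -0.014]
clock: 12.35
position: [0.5503, 0.0087, 0.1462]
ee_rot: [-0.286, 2.777, 0.058]
force: [-2.4, -0.2, -2.5]
width: 0.103
gripper_force: 45.0
tray in post [-0.0577 -0.0003  0.1165] rot [ 0.001 -0.    -0.002]
slide [-0.04   0.001  0.015] n 0.26 turn [ 0.004  0.003 -0.016]
```

```bash
python3 -m pendant '{"slide":[[-0.006,0,0.002],[-0.006,0,0.002],[0,0,0],[0,0,0]],"dr":[[0,0,0],[0,0,0],[0,0,0],[0,0,0]],"claw":[0,0,0,0]}'; python3 -c "
from h import *
trpost();ptray([-.045,0,.1165]);print(arm.observe()['ft_torque'])"
```

```text
clock: 12.75
position: [0.5535, 0.0102, 0.1461]
ee_rot: [-0.288, 2.778, 0.059]
force: [-2.7, 2.6, -3.9]
width: 0.102
gripper_force: 45.0
tray in post [-0.0543  0.0005  0.1163] rot [ 0.002  0.001 -0.   ]
slide [-0.029 -0.002  0.01 ] n 0.19 turn [ 0.012 -0.004 -0.009]
[0.34518215 1.48716144 0.41095304]
```

```bash
python3 -m pendant '{"slide":[[-0.006,0,0.002],[-0.006,0,0.002],[0,0,0],[0,0,0]],"dr":[[0,0,0],[0,0,0],[0,0,0],[0,0,0]],"claw":[0,0,0,0]}'; python3 -c "
from h import *
trpost();ptray([-.045,0,.1165]);print(arm.observe()['ft_torque'])"
```

```text
clock: 13.15
position: [0.5578, 0.0117, 0.1463]
ee_rot: [-0.29, 2.777, 0.059]
force: [-0.1, 4.2, -7.6]
width: 0.106
gripper_force: 45.1
tray in post [-0.0498  0.0011  0.1166] rot [ 0.002 -0.     0.001]
slide [-0.015 -0.004  0.006] n 0.1 turn [0.015 0.001 0.002]
[0.70056568 1.35636091 0.60762748]
```

```bash
python3 -m pendant '{"slide":[[0.002,0.004,0.005],[0,0.003,0],[-0.006,0,0.002],[0,0,0],[0,0,0]],"dr":[[0,0,0],[0,0,0],[0,0,0],[0,0,0],[0,0,0]],"claw":[0,0,0,0,0]}'; python3 -c "
from h import *
trpost();ptray([-.045,0,.1165]);print(arm.observe()['ft_torque'])"
```

```text
clock: 13.65
position: [0.5602, 0.0128, 0.1456]
ee_rot: [-0.286, 2.775, 0.057]
force: [0.1, 3.3, -2.6]
width: 0.102
gripper_force: 45.0
tray in post [-0.0471  0.0016  0.1159] rot [ 0.001 -0.002 -0.002]
slide [-0.007 -0.005  0.   ] n 0.06 turn [ 0.     0.02  -0.015]
[0.44321733 0.67379401 0.38957396]
```

```bash
python3 -m pendant '{"slide":[[-0.005,0.004,0.002],[-0.005,0,0.002],[-0.005,0,0.002],[0,0,0],[0,0,0]],"dr":[[0,0,0],[0,0,0],[0,0,0],[0,0,0],[0,0,0]],"claw":[0,0,0,0,0]}'; python3 -c "
from h import *
trpost();ptray([-.045,0,.1165]);s=arm.observe();print(s['ft_torque'],s['joints'])"
```

```text
clock: 14.15
position: [0.5639, 0.0145, 0.1449]
ee_rot: [-0.285, 2.777, 0.057]
force: [-1.9, -1.3, -1.8]
width: 0.104
gripper_force: 45.0
tray in post [-0.0432  0.0025  0.1152] rot [ 0.001 -0.001 -0.002]
slide [ 0.004 -0.008 -0.006] n 0.07 turn [-0.001  0.008 -0.02 ]
[-0.30775366  1.06854551 -0.16368335] [-0.42874879  0.27665037  0.41268917  2.16010025 -0.43094657  0.41034208
  2.09560925]
```

```bash
python3 -m pendant '{"slide":[[-0.006,0,0.002],[-0.006,0,0.002],[0,0,0],[0,0,0]],"dr":[[0,0,0],[0,0,0],[0,0,0],[0,0,0]],"claw":[0,0,0,0]}'; python3 -c "
from h import *
trpost();s=arm.observe();print(s['ft_torque'],s['joints']);plan(s['position']-[0,0,.01])"
```

```text
clock: 14.55
position: [0.5639, 0.0148, 0.1434]
ee_rot: [-0.285, 2.783, 0.059]
force: [-16.9, -4.0, 4.9]
width: 0.103
gripper_force: 45.0
tray in post [-0.0433  0.0028  0.1136] rot [ 0.003  0.005 -0.003]
[-0.75732972  3.19130061 -0.21424874] [-0.42793405  0.28151146  0.41296087  2.15588809 -0.43145841  0.41709669
  2.09507417]
pos [0.5639 0.0148 0.1434] slide [ 0.011 -0.     0.031] norm/0.16 0.21
```

```bash
python3 -m pendant '{"slide":[[0.008,-0.001,-0.003],[0.004,0,0.01],[0.004,0,0.01],[0,0,0],[0,0,0]],"dr":[[0,0,0],[0,0,0],[0,0,0],[0,0,0],[0,0,0]],"claw":[0,0,0,0,0]}'; python3 -c "
from h import *
trpost();s=arm.observe();print(s['ft_torque'])"
```

```text
clock: 15.05
position: [0.5639, 0.0147, 0.1379]
ee_rot: [-0.286, 2.779, 0.058]
force: [-5.6, -2.6, -3.1]
width: 0.106
gripper_force: 45.0
tray in post [-0.0432  0.0027  0.1081] rot [ 0.001  0.001 -0.002]
[-0.32268511  1.72041379 -0.18760901]
```

```bash
python3 -m pendant '{"slide":[[0.004,0,0.007],[0.004,0,0.007],[0,0,0],[0,0,0]],"dr":[[0,0,0],[0,0,0],[0,0,0],[0,0,0]],"claw":[0,0,0,0]}'; python3 -c "
from h import *
trpost();s=arm.observe();print(s['ft_torque'])"; python3 -m pendant '{"slide":[[0.003,0,0.007],[0,0,0],[0,0,0]],"dr":[[0,0,0],[0,0,0],[0,0,0]],"claw":[0,0,0]}'; python3 -c "
from h import *
trpost();s=arm.observe();print(s['ft_torque'])"
```

```text
clock: 15.45
position: [0.5639, 0.0146, 0.1336]
ee_rot: [-0.286, 2.777, 0.057]
force: [-2.8, -0.6, -3.8]
width: 0.102
gripper_force: 45.0
tray in post [-0.0432  0.0027  0.1039] rot [ 0.001 -0.    -0.002]
[-0.26472329  1.52004805 -0.11751194]
clock: 15.75
position: [0.5639, 0.0146, 0.1316]
ee_rot: [-0.286, 2.777, 0.058]
force: [-4.9, -1.3, -1.9]
width: 0.106
gripper_force: 45.0
tray in post [-0.0432  0.0027  0.1018] rot [ 0.001 -0.001 -0.002]
[-0.31603025  1.55419382 -0.08539193]
```

```bash
python3 -m pendant '{"slide":[[0.004,0,0.007],[0,0,0],[0,0,0]],"dr":[[0,0,0],[0,0,0],[0,0,0]],"claw":[0,0,0]}'; python3 -c "
from h import *
trpost()"; python3 -m pendant '{"slide":[[0.003,0,0.007],[0,0,0],[0,0,0]],"dr":[[0,0,0],[0,0,0],[0,0,0]],"claw":[0,0,0]}'; python3 -c "
from h import *
trpost();s=arm.observe();print(s['ft_torque'])"
```

```text
clock: 16.05
position: [0.5638, 0.0146, 0.1294]
ee_rot: [-0.286, 2.776, 0.057]
force: [-3.9, -0.7, 0.3]
width: 0.105
gripper_force: 45.0
tray in post [-0.0432  0.0026  0.0997] rot [ 0.001 -0.001 -0.002]
clock: 16.35
position: [0.5638, 0.0146, 0.1273]
ee_rot: [-0.286, 2.776, 0.058]
force: [-5.5, -1.6, 0.6]
width: 0.105
gripper_force: 45.0
tray in post [-0.0432  0.0027  0.0975] rot [ 0.001 -0.002 -0.002]
[-0.27614616  1.3816346  -0.1194236 ]
```

```bash
python3 -m pendant '{"slide":[[0.004,0,0.009],[0,0,0],[0,0,0]],"dr":[[0,0,0],[0,0,0],[0,0,0]],"claw":[0,0,0]}'; python3 -c "
from h import *
trpost()"; python3 -m pendant '{"slide":[[0.003,0,0.009],[0,0,0],[0,0,0]],"dr":[[0,0,0],[0,0,0],[0,0,0]],"claw":[0,0,0]}'; python3 -c "
from h import *
trpost();s=arm.observe();print(s['ft_torque'])"
```

```text
clock: 16.65
position: [0.5638, 0.0145, 0.1243]
ee_rot: [-0.286, 2.776, 0.057]
force: [-4.2, -1.2, 0.8]
width: 0.107
gripper_force: 45.0
tray in post [-0.0433  0.0026  0.0946] rot [ 0.001 -0.002 -0.002]
clock: 16.95
position: [0.5638, 0.0146, 0.1213]
ee_rot: [-0.286, 2.776, 0.057]
force: [-4.1, -1.1, -1.2]
width: 0.107
gripper_force: 45.0
tray in post [-0.0433  0.0026  0.0916] rot [ 0.001 -0.002 -0.002]
[-0.29637885  1.29018935 -0.10046868]
```

```bash
python3 - <<'E'
from h import *
a=arm.get_image("side")[:,:,::-1];cv2.imwrite("pics/side4.png",a)
cv2.imwrite("pics/s4.png",cv2.resize(a[130:270,265:385],(686,600*1),interpolation=cv2.INTER_CUBIC)[:,:])
trpost();print(arm.observe()["force"])
E
```

```text
tray in post [-0.0433  0.0026  0.0916] rot [ 0.001 -0.002 -0.002]
[-3.62838114 -1.49170747 -0.07960366]
```

View pics/s4.png

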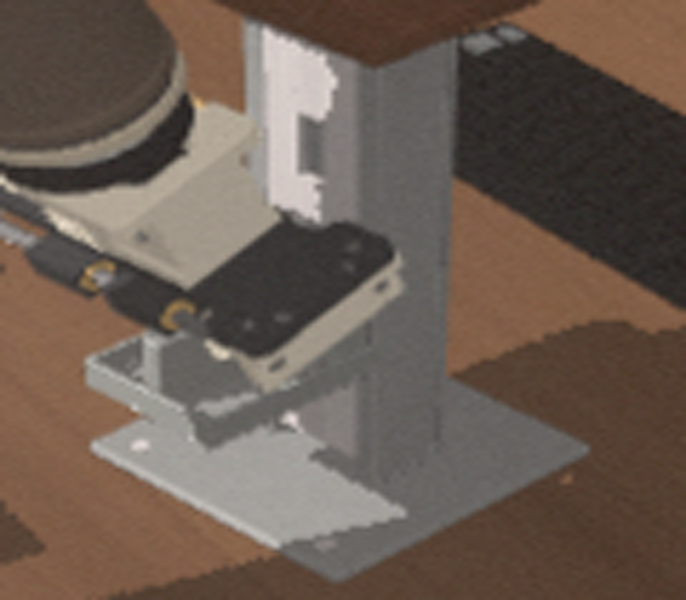

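The tray appears level and against the post, with its near front bottom corner at about side (300.5,234). I'll check this against the predicted pose.

```bash
python3 - <<'E'
from h import *
p,r=tray();f=lambda u,v:(265+u*120/686,130+v*140/600)
for l,v,uv in(("front right bottom",[-.045,-.036,0],f(203,449)),("front right top",[-.045,-.036,.016],f(190,410)),("front left top",[-.045,.036,.016],f(86,362))):
    w=p+r.apply(v);print(l,"pred",np.round(proj("side",w)[0],1),"seen",np.round(uv,1))
w=proj("side",[p+r.apply([-.045,-.036,0]),p+r.apply([-.045,-.036,.01])]);print("px per 10 mm",w[1]-w[0])
E
python3 -m pendant '{"slide":[[0.003,0,0.007],[0,0,0],[0,0,0]],"dr":[[0,0,0],[0,0,0],[0,0,0]],"claw":[0,0,0]}'; python3 -c "
from h import *
trpost()"
```

```text
front right bottom pred [300.4 234.7] seen [300.5 234.8]
front right top pred [300.2 229.1] seen [298.2 225.7]
front left top pred [277.9 213.9] seen [280.  214.5]
px per 10 mm [-0.12425908 -3.46195318]
clock: 17.3
position: [0.5634, 0.0147, 0.1189]
ee_rot: [-0.287, 2.777, 0.057]
force: [-3.4, -2.1, -2.3]
width: 0.103
gripper_force: 45.0
tray in post [-0.0436  0.0028  0.0891] rot [ 0.001 -0.001 -0.001]
```

```bash
python3 -m pendant '{"slide":[[0.008,0,-0.003],[0.008,0,-0.003],[0,0,0],[0,0,0]],"dr":[[0,0,0],[0,0,0],[0,0,0],[0,0,0]],"claw":[0,0,0,0]}'; python3 -c "
from h import *
trpost();s=arm.observe();print(s['ft_torque'])"
```

```text
clock: 17.7
position: [0.5619, 0.0142, 0.1206]
ee_rot: [-0.287, 2.77, 0.056]
force: [9.7, 2.0, -8.1]
width: 0.104
gripper_force: 45.0
tray in post [-0.045   0.0026  0.0909] rot [-0.001 -0.007 -0.001]
[ 0.22208688 -0.5569384   0.01733666]
```

Pulling back is resisted at 10 N after 1.4 mm, so the hook is behind the strip. I'll continue down to find the latch and the stop.

```bash
python3 -m pendant '{"slide":[[-0.006,0,0.002],[-0.006,0,0.002],[0,0,0],[0,0,0]],"dr":[[0,0,0],[0,0,0],[0,0,0],[0,0,0]],"claw":[0,0,0,0]}'; python3 -c "
from h import *
trpost()"; python3 -m pendant '{"slide":[[0.002,0,0.006],[0,0,0],[0,0,0]],"dr":[[0,0,0],[0,0,0],[0,0,0]],"claw":[0,0,0]}'; python3 -c "
from h import *
trpost()";python3 -m pendant '{"slide":[[0.002,0,0.006],[0,0,0],[0,0,0]],"dr":[[0,0,0],[0,0,0],[0,0,0]],"claw":[0,0,0]}'; python3 -c "
from h import *
trpost()"
```

```text
clock: 18.1
position: [0.5621, 0.0144, 0.1191]
ee_rot: [-0.286, 2.776, 0.057]
force: [-2.0, -0.5, -3.5]
width: 0.106
gripper_force: 45.0
tray in post [-0.045   0.0028  0.0893] rot [ 0.001 -0.001 -0.002]
clock: 18.4
position: [0.5621, 0.0144, 0.1171]
ee_rot: [-0.286, 2.777, 0.057]
force: [-2.5, 0.1, -2.0]
width: 0.104
gripper_force: 45.0
tray in post [-0.045   0.0028  0.0874] rot [ 0.001 -0.001 -0.002]
clock: 18.7
position: [0.5626, 0.0143, 0.1156]
ee_rot: [-0.286, 2.776, 0.057]
force: [-3.1, -0.4, 1.8]
width: 0.108
gripper_force: 45.0
tray in post [-0.0444  0.0026  0.0859] rot [ 0.001 -0.002 -0.002]
```

```bash
python3 -m pendant '{"slide":[[0.002,0,0.006],[0,0,0],[0,0,0]],"dr":[[0,0,0],[0,0,0],[0,0,0]],"claw":[0,0,0]}'; python3 -c "
from h import *
trpost()"; python3 -m pendant '{"slide":[[0.002,0,0.006],[0,0,0],[0,0,0]],"dr":[[0,0,0],[0,0,0],[0,0,0]],"claw":[0,0,0]}'; python3 -c "
from h import *
trpost();print(arm.observe()['ft_torque'])"
```

```text
clock: 19.0
position: [0.5628, 0.0144, 0.1139]
ee_rot: [-0.286, 2.775, 0.057]
force: [-4.9, 0.2, 5.6]
width: 0.104
gripper_force: 45.0
tray in post [-0.0442  0.0026  0.0842] rot [ 0.001 -0.002 -0.002]
clock: 19.3
position: [0.5624, 0.0145, 0.1121]
ee_rot: [-0.286, 2.776, 0.058]
force: [-9.4, -1.0, 9.4]
width: 0.107
gripper_force: 45.0
tray in post [-0.0446  0.0029  0.0823] rot [ 0.001 -0.002 -0.002]
[0.12950962 1.0106157  0.03648704]
```

```bash
python3 -m pendant '{"slide":[[0.002,0,0.006],[0,0,0],[0,0,0]],"dr":[[0,0,0],[0,0,0],[0,0,0]],"claw":[0,0,0]}'; python3 -c "
from h import *
trpost()"; python3 -m pendant '{"slide":[[0.002,0,0.006],[0,0,0],[0,0,0]],"dr":[[0,0,0],[0,0,0],[0,0,0]],"claw":[0,0,0]}'; python3 -c "
from h import *
trpost();print(arm.observe()['ft_torque'])"
```

```text
clock: 19.6
position: [0.5622, 0.0146, 0.1107]
ee_rot: [-0.286, 2.776, 0.059]
force: [-16.3, -0.6, 22.7]
width: 0.102
gripper_force: 45.0
tray in post [-0.0448  0.003   0.081 ] rot [ 0.002 -0.002 -0.002]
clock: 19.9
position: [0.5624, 0.0146, 0.1098]
ee_rot: [-0.285, 2.774, 0.06]
force: [-24.3, -1.1, 39.0]
width: 0.104
gripper_force: 45.0
tray in post [-0.0446  0.003   0.0801] rot [ 0.003 -0.004 -0.002]
[0.21969927 2.40754234 0.20442669]
```

Contact began at about z 0.100 (latch) and a hard stop showed near 0.083, which fits edge ≈ 0.1295 and home ≈ 0.0845. I'll relax the press and check.

```bash
python3 -m pendant '{"slide":[[0.004,0,-0.012],[0,0,0],[0,0,0]],"dr":[[0,0,0],[0,0,0],[0,0,0]],"claw":[0,0,0]}'; python3 -c "
from h import *
trpost()"; python3 -m pendant '{"slide":[[0.0,0,-0.006],[0,0,0],[0,0,0]],"dr":[[0,0,0],[0,0,0],[0,0,0]],"claw":[0,0,0]}'; python3 -c "
from h import *
trpost();print(arm.observe()['ft_torque'])"
```

```text
clock: 20.2
position: [0.5624, 0.0142, 0.112]
ee_rot: [-0.286, 2.772, 0.057]
force: [4.3, 0.1, 1.9]
width: 0.105
gripper_force: 45.0
tray in post [-0.0445  0.0025  0.0822] rot [-0.    -0.005 -0.001]
clock: 20.5
position: [0.5622, 0.0142, 0.1134]
ee_rot: [-0.287, 2.772, 0.056]
force: [9.5, 2.3, -5.5]
width: 0.105
gripper_force: 45.0
tray in post [-0.0448  0.0025  0.0836] rot [-0.    -0.005 -0.001]
[ 0.25741537 -0.92349087 -0.05809063]
```

```bash
python3 -m pendant '{"slide":[[-0.009,0,0.006],[0,0,0],[0,0,0]],"dr":[[0,0,0],[0,0,0],[0,0,0]],"claw":[0,0,0]}'; python3 -c "
from h import *
trpost()"; python3 -m pendant '{"slide":[[0,0,0],[0,0,0],[0,0,0],[0,0,0],[0,0,0],[0,0,0]],"dr":[[0,0,0],[0,0,0],[0,0,0],[0,0,0],[0,0,0],[0,0,0]],"claw":[0.15,0.25,0.25,0.25,0.25,0.25]}'; python3 -c "
from h import *
trpost();s=arm.observe();print(s['joints']);plan(s['position']+R.from_rotvec([0,0,PY]).apply([-.1,0,0]))"
```

```text
clock: 20.8
position: [0.5626, 0.0144, 0.1116]
ee_rot: [-0.286, 2.776, 0.057]
force: [-2.2, -0.2, 4.5]
width: 0.107
gripper_force: 45.0
tray in post [-0.0444  0.0027  0.0819] rot [ 0.001 -0.001 -0.002]
clock: 21.4
position: [0.5627, 0.0145, 0.1117]
ee_rot: [-0.286, 2.776, 0.057]
force: [-0.3, -0.8, 0.0]
width: 0.251
gripper_force: 0.0
tray in post [-0.0443  0.0027  0.0819] rot [ 0.001 -0.001 -0.002]
[-0.35405427  0.32944946  0.32746313  2.19195072 -0.51590185  0.32510672
  2.17998084]
pos [0.5627 0.0145 0.1117] slide [ 0.313 -0.001 -0.115] norm/0.16 2.08
```

```bash
python3 -m pendant '{"slide":[[0.02,0,-0.02],[0.02,0,-0.03],[0.02,0,-0.04],[0.02,0,-0.04],[0.02,0,-0.04],[0.02,0,-0.04],[0.02,0,-0.04],[0.02,0,-0.04],[0.02,0,-0.04],[0,0,0]],"dr":[[0,0,0],[0,0,0],[0,0,0],[0,0,0],[0,0,0],[0,0,0],[0,0,0],[0,0,0],[0,0,0],[0,0,0]],"claw":[0.25,0.25,0.25,0.25,0.25,0.25,0.25,0.25,0.25,0.25]}'; python3 - <<'E'
from h import *
s=arm.observe();print(s['joints'])
a=arm.get_image("side")[:,:,::-1];cv2.imwrite("pics/side5.png",a)
c=arm.calibration("wrist");w=arm.get_image("wrist")[:,:,::-1];cv2.imwrite("pics/w5.png",w);np.save("w5.npy",c,allow_pickle=True)
A=cv2.resize(a[140:265,260:360],None,fx=4,fy=4,interpolation=cv2.INTER_CUBIC);B=cv2.resize(w,(400,300))
o=np.zeros((500,800,3),np.uint8);o[:,:400]=A;o[:300,400:]=B;cv2.imwrite("pics/m5.png",o)
E
```

```text
clock: 22.4
position: [0.4787, -0.0035, 0.187]
ee_rot: [-0.285, 2.775, 0.059]
force: [0.4, 0.4, -0.5]
width: 0.25
gripper_force: 0.0
[-0.54292826  0.05111056  0.51417202  2.28738451 -0.19988164  0.46910287
  1.90498392]
```

View pics/m5.png

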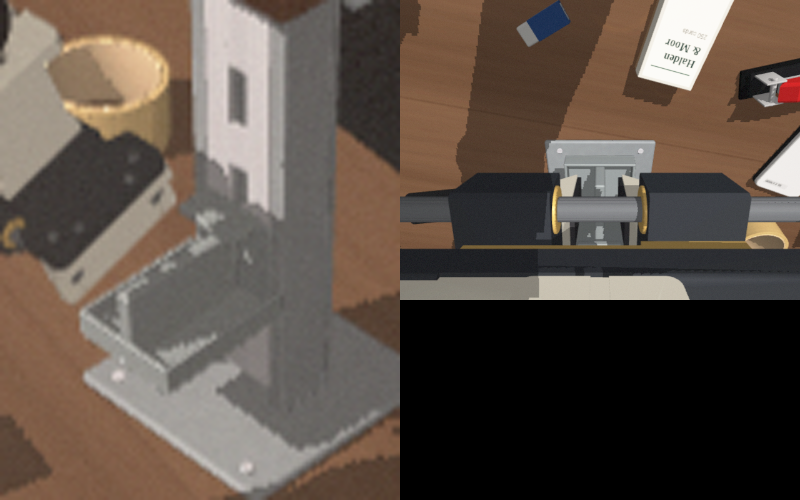

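The tray hangs level against the post with the hook in the middle slot. Its near front bottom corner is at about side (302.5,237). I'll compute its height and turn.

```bash
python3 - <<'E'
from h import *
S=lambda u,v:(260+u/4,140+v/4)
P=R.from_rotvec([0,0,PY])
for z in(.080,.0845,.09,.1):
    q=[[-.090+.0007,.0027+y,z+h] for y,h in((-.036,0),(-.036,.016),(.036,.016))]
    print(z,np.round(proj("side",PO+P.apply(q)),1).tolist())
print("seen",S(170,390),S(167,370),S(81,318))
s=arm.observe()
for L in(30,35):
  g=PO+P.apply([-.0443+.033,.0027,.084+.062+.03]);print(L);plan(g-.05*Rt(PY,np.radians(L)).apply([0,0,1]),Rt(PY,np.radians(L)))
E
```

```text
0.08 [[300.2, 238.8], [300.0, 233.3], [277.8, 218.1]]
0.0845 [[300.1, 237.3], [299.9, 231.7], [277.7, 216.5]]
0.09 [[300.1, 235.4], [299.9, 229.8], [277.6, 214.6]]
0.1 [[300.0, 231.9], [299.8, 226.3], [277.3, 211.1]]
seen (302.5, 237.5) (301.75, 232.5) (280.25, 219.5)
30
pos [ 0.4797 -0.003   0.1863] slide [-0.342  0.001  0.009] norm/0.16 2.14
dr [ 0.034 -1.416 -0.028] norm/1.2 1.18
35
pos [ 0.4797 -0.003   0.1863] slide [-0.328  0.001  0.012] norm/0.16 2.05
dr [ 0.033 -2.143 -0.029] norm/1.2 1.79
```

```bash
python3 -c "
from cell import arm
print(arm.observe()['force'],arm.sign_off())"
```

```text
the job is handed in; nothing more can be done
[-0.35107642  0.29101921 -0.15264145] None
```

The tray is hanging in the middle slot, level and back against the post, pressed down to the hard stop and released. The job is handed in at about 22.5 s, though the click itself was inferred from force and height because the latch and seat values could not be read.

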